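# Oil the grinder shield's hinge and hold the shield half open

## Task

The hinge of the bench grinder's clear shield squeaks. With the shield still shut, press the orange nozzle cap of the blue spray can right down to squirt the hinge, and let it spring back up; then lift the shield by its red bar until it stands open at 45 degrees from its shut, level position, and hold it there while the oil soaks in. It falls shut if let go, so finish while still holding it steady at 45 degrees, and leave the drill, the red tin and the white jar where they are.

Things in the scene. Friction and masses are not known exactly. Their poses are not given: they have to be found in the camera images.
- grinder: Bench grinder, fixed: red base plate 250 x 290 x 25 mm, cream motor and a grey wheel (125 mm) at either end, spindle along its y. Origin at the centre of its underside on the bench; x points from its front (bar side, towards the robot) to its back (hinge side), z up. Two rear posts carry the hinge, two front posts end under the shut shield.
- shield (a joint): Opening angle of the clear shield in rad: 0 shut (panel level), grows as its front edge is lifted up and back, 0.785 is 45 degrees, stop at 1.75. It turns freely and falls shut from anywhere below about 1.3; about 0.4 kg, some 2 N at the bar lift it.
- shield_hinge (a point): Middle of the hinge axis, 180 mm above the bench, 85 mm behind the grinder's origin; the axis runs along the grinder's y. The frame turns with the shield, and is parallel to the grinder's when shut: y along the hinge, z out of the panel's upper face. The panel, in a yellow frame 10 mm thick and 280 mm wide, runs 205 mm from the hinge to -x.
- shield_bar (a point): Middle of the red round bar on the shield, the place to grip: 12 mm thick, 140 mm long along the shield's y, a stem near each end (128 mm apart). In the hinge point's frame at x = -170 mm, z = +45 mm, so 225 mm above the bench when shut; 34 mm free below it. It swings 176 mm from the hinge axis and may turn between the fingers. Frame as at the hinge.
- can: Blue spray can (58 mm wide, white band) in a round dark steel foot of 90 mm, fixed to the bench beside the grinder's +y end, 190 mm high with its cap. Origin at the centre of its underside; its x points along the thin red straw, 105 mm long, towards the hinge; z up.
- cap (a joint): How far the orange nozzle cap is pressed down, in m: 0 up, 0.008 fully down at its stop. Sprung: about 2 N starts it, 7 N hold it fully down; it springs back up when released.
- cap_top (a point): Centre of the flat top of the orange nozzle cap, a disc of 32 mm, 190 mm above the bench when up; press straight down here.
- drill: Bystander: yellow and black cordless drill lying on its side, about 220 x 170 x 60 mm, loose. Origin under the motor housing, x along the bit, grip and battery on its +y.
- tin: Bystander: red rectangular solvent tin with a yellow panel, 70 x 110 x 170 mm (188 mm with cap), standing loose beside the grinder. Origin at the centre of its underside.
- jar: Bystander: small white jar with a black lid, 60 mm wide and 70 mm high, standing loose. Origin at the centre of its underside.
Not all that is in view belongs to the job. There is more than one size of the can; the one meant has the size given above.

How it is judged:
By the outcome, as a careful person would: the job done as asked, in the order asked, and still so for the second after the job is handed in, while the arm keeps its last pose, push and grip.
It also fails if it takes over 48 s, if anything falls off the work surface, if the arm or the gripper's body presses on something with over 40 N, if the wrist force passes 120 N, or if a joint passes its speed limit or range.

## Robot

A 6-joint arm with a two-finger parallel gripper is mounted at the origin on the work surface. World frame = base frame: x ahead of the robot, y to its left, z up, the work surface at z = 0. Lengths are in m, angles in rad, forces in N, time in s.
With the tool pointing down it reaches from about 0.375 to 0.975 m from the base axis. Payload 3.8 kg.
Tool frame: the origin (TCP) lies midway between the tips of the shut fingers; the grasp point (between the pads) lies 19 mm behind it; z points along the fingers, y is the direction in which the jaws open and shut (so a half turn about z gives the same grasp; the last joint's range is limited). The gripper opens to 85 mm and grips with 20 to 120 N. Pads are 22 mm wide; open, the fingers measure 114 mm over their backs; the gripper's body (76 mm by 85 mm) begins 54 mm behind the grasp point. The pads swing forward as they close: fully open they stand 13 mm farther back than shut.
Start: joints at [-1.248, 0.264, 1.604, -0, 1.274, -0.037], TCP at [0.238, -0.632, 0.231] pointing down, gripper open.
Joint ranges: [-2.63, 2.63], [-0.94, 2.18], [0.31, 2.57], [-1.31, 4.45], [0, 2.66], [-2.55, 2.55]. Speed limits (rad/s): [2.57, 2.57, 3.14, 3.14, 3.14, 3.14].

## Interface

Orientations are given as a rotation vector (axis times angle).
In Python, from workcell import bot gives the robot as it stands.
- The arm moves only by the tool drive_tool, never from a script. Its argument "steps" is a list of rows, each a list of 2 entries, a list of its own where there are three numbers: the shift along the tool's x, y, z in mm, then the turn about the tool's z in degrees. In form: [[[dx, dy, dz], twist], ...]. A call has 1 to 8 rows; each row shifts and turns the commanded pose from where the row before left it, along the tool's axes as they then stand; what a row does not reach is not made up. A row lasts 1/12 s, in which the tool goes at most 41.7 mm and 7.16 degrees, less where a joint would pass 70% of its speed; a pose out of reach is approached as far as the arm can. A call is refused whole if a number of a shift passes 41.7 or a number of a turn 7.16, either way. A call with a gripper value outside its range is refused whole. "jaw" is the opening, from 0 (shut) to 1 (fully open), set as the call begins (left out, the last holds). The fingers move at their own pace and stop on an object; "force" is the grip in N (left out, the last holds). Time passes only in rows, so rows that do not move let the fingers close. It gives the time, the measured TCP pose, the force and the opening at its end, in the units of the state.
- bot.read_state(): the state, without advancing time (a new reading comes with each control period).
- bot.read_camera(name): name is "side" or "top"; returns the picture (420x560x3 uint8, red, green, blue); there is no depth.
- bot.camera_info(name): a dict with "fx", "fy", "cx", "cy" (pixels), "position" and "attitude" of the camera in the world. Camera axes: x right, y down, z forward; pixel columns grow to the right and rows downward; lengths in m; the calibration is good to about 2 mm. A picture is of the moment at which its call begins. camera_info takes no time and is no camera call.
- bot.finish_job(): hands the job in, once; it reports no verdict.
The state is a dict: "time": time; "q": joint angles; "joint_vel": joint speeds; "joint_torque": joint torques, N m; "tool_pos": TCP position; "tcp_rot": TCP orientation; "wrist_force": force on the tool from outside, world axes, zero at the start; "torque": the same for the moment, N m; "width": opening from 0.0 (shut) to 1.0 (fully open).
Only numpy, scipy, OpenCV 4.12 (cv2) and the standard library are available. Lean on these libraries where they do the work, as an engineer would, in place of code of your own. Each camera call takes 0.05 s, during which the arm holds its last target.

## Working session

There is one attempt and no reset: what is moved stays moved. The work goes in short steps, Python scripts to look and compute and a tool call to move; the robot and the scene stay as the last step left them, time stands still between calls to the robot, and variables do not carry over. Pictures are saved under pics/ and viewed, and the job is handed in when it is done.

Besides the shell and the picture viewer there is one more tool, called after "Call:" by a JSON object that holds its "method" and its "body", one argument or row to a line. drive_tool: Moves the arm, as the interface text tells. Its arguments: {"type":"object","properties":{"steps":{"type":"array","items":{"type":"array"}},"jaw":{"type":"number"},"force":{"type":"number"}},"required":["steps"]}

```bash
ls; mkdir -p pics; python3 - <<'E'
from workcell import bot
import cv2
for n in("side","top"):
    im=bot.read_camera(n); cv2.imwrite(f"pics/{n}0.png",cv2.cvtColor(im,cv2.COLOR_RGB2BGR)); print(n,bot.camera_info(n))
print(bot.read_state())
E
```

```text
pics
side {'fx': 483.6660063701469, 'fy': 483.6660063701469, 'cx': 283.9975927690605, 'cy': 216.03990719669386, 'position': array([0.27420457, 1.07039363, 0.94278686]), 'attitude': array([-0.28894265,  2.69691044, -1.39305128])}
top {'fx': 471.28441507332747, 'fy': 471.28441507332747, 'cx': 285.63584397060646, 'cy': 211.37214390895608, 'position': array([ 0.31274106, -0.00250786,  1.33099689]), 'attitude': array([-2.1188864 ,  2.15534938, -0.16679025])}
{'time': 0.1, 'q': array([-1.24791487e+00,  2.64677929e-01,  1.60528743e+00, -2.66981533e-05,
        1.27370563e+00, -3.68812403e-02]), 'joint_vel': array([ 0.00082578, -0.00237886, -0.00388669,  0.00068297,  0.00089642,
        0.00056805]), 'joint_torque': array([ 8.01491333e-04, -5.16707575e+01, -3.68590057e+01, -1.87656661e-05,
        6.28747992e-03,  3.55946760e-06]), 'tool_pos': array([ 0.23741889, -0.63113422,  0.23005946]), 'tcp_rot': array([-3.08888023e+00, -5.61715968e-01,  5.04603489e-04]), 'wrist_force': array([ 0.40559984, -0.10158925, -0.26054077]), 'torque': array([-0.01264976, -0.00097932,  0.02795851]), 'width': 1.0012837991529322}
```

View pics/side0.png

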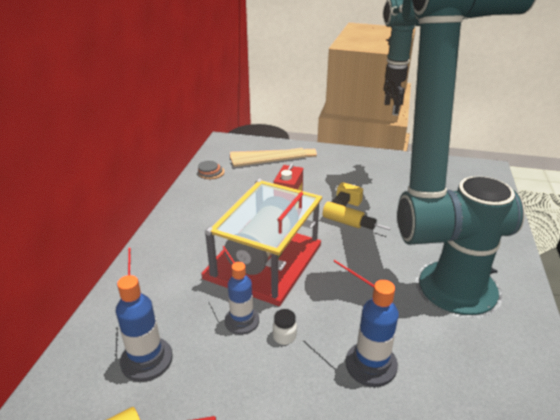

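View pics/top0.png

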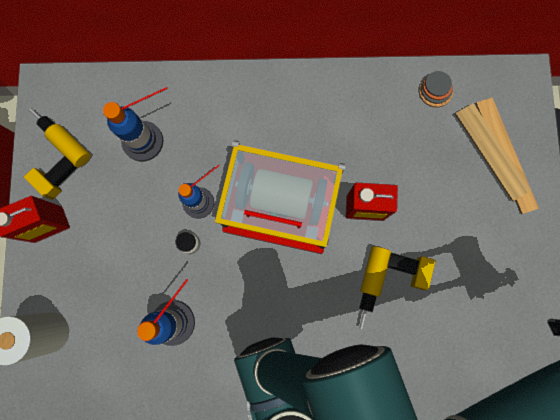

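```bash
cat > h.py <<'E'
import numpy as np, cv2
from scipy.spatial.transform import Rotation as R
from workcell import bot
CI={n:bot.camera_info(n) for n in("side","top")}
def ray(n,p):
    c=CI[n]; d=R.from_rotvec(c["attitude"]).apply([(p[0]-c["cx"])/c["fx"],(p[1]-c["cy"])/c["fy"],1.]); return c["position"],d
def atz(n,p,z):
    o,d=ray(n,p); return o+d*(z-o[2])/d[2]
def tri(ps,pt):
    (o1,d1),(o2,d2)=ray("side",ps),ray("top",pt)
    A=np.c_[d1,-d2]; s=np.linalg.lstsq(A,o2-o1,rcond=None)[0]
    a,b=o1+s[0]*d1,o2+s[1]*d2; return (a+b)/2,np.linalg.norm(a-b)
def proj(n,P):
    c=CI[n]; v=R.from_rotvec(c["attitude"]).inv().apply(np.atleast_2d(P)-c["position"]); return np.c_[v[:,0]/v[:,2]*c["fx"]+c["cx"],v[:,1]/v[:,2]*c["fy"]+c["cy"]]
def shot(n,f,crop=None,k=1):
    im=cv2.cvtColor(bot.read_camera(n),cv2.COLOR_RGB2BGR); cv2.imwrite(f"pics/{f}_full.png",im)
    if crop: x0,y0,x1,y1=crop; im=cv2.resize(im[y0:y1,x0:x1],None,fx=k,fy=k,interpolation=cv2.INTER_CUBIC)
    cv2.imwrite(f"pics/{f}.png",im)
def crop(src,f,c,k):
    im=cv2.imread(src); x0,y0,x1,y1=c; cv2.imwrite(f"pics/{f}.png",cv2.resize(im[y0:y1,x0:x1],None,fx=k,fy=k,interpolation=cv2.INTER_CUBIC))
E
python3 - <<'E'
from h import *
crop("pics/top0.png","tc",(160,130,360,260),4)
crop("pics/side0.png","sc",(190,170,350,345),3.4)
for name,s,t in [("small",(238.5,270),(187.5,191)),("bigL",(129,288),(115,109)),("bigR",(384,293),(148,331))]: print(name,tri(s,t))
E
```

```text
small (array([0.55658176, 0.24588113, 0.16924535]), np.float64(0.0027928755407946753))
bigL (array([0.74784437, 0.41319245, 0.2298239 ]), np.float64(0.006219081777865935))
bigR (array([0.21954406, 0.3166751 , 0.23237667]), np.float64(0.0008500596887272685))
```

View pics/tc.png

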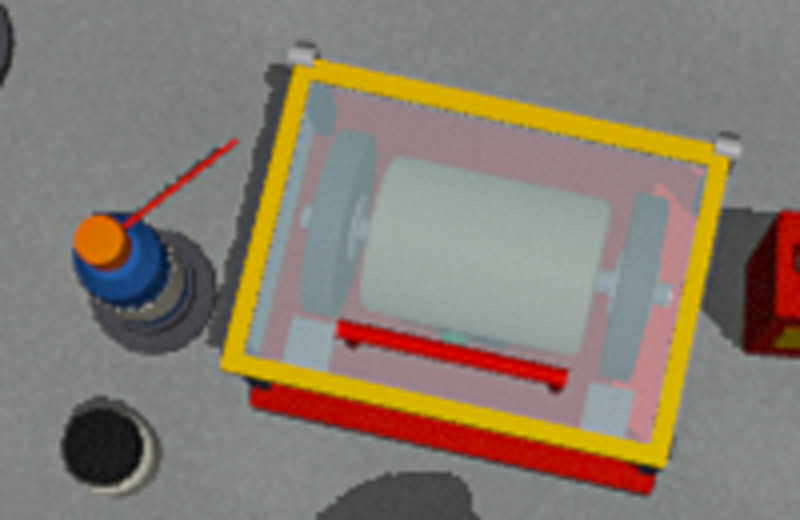

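View pics/sc.png

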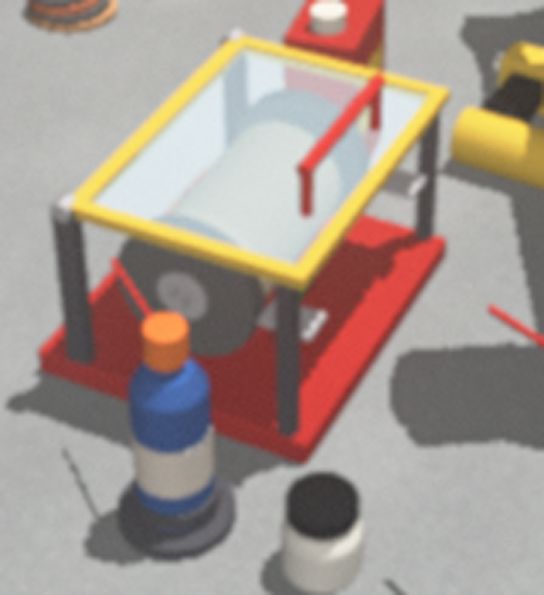

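```bash
python3 - <<'E'
from h import *
T=lambda x,y:((x+.5)/4-.5+160,(y+.5)/4-.5+130)
S=lambda x,y:((x+.5)/3.4-.5+190,(y+.5)/3.4-.5+170)
c,e=tri(S(166,326),T(102,241)); print("cap",c,e, atz("top",T(102,241),.19),atz("side",S(166,326),.19))
# cap dia
print("capdia",np.linalg.norm(atz("top",T(74,241),.19)-atz("top",T(130,241),.19)))
print("foot ctr",atz("top",T(152,291),.01), "bigcap dia",np.linalg.norm(atz("top",(104,110),.23)-atz("top",(126,110),.23)))
L,eL=tri(S(303,168),T(340,328)); Rr,eR=tri(S(378,80),T(568,380)); print("bar",L,eL,Rr,eR,np.linalg.norm(L-Rr))
L,Rr=atz("top",T(339,329),.225),atz("top",T(568,379),.225);m=(L+Rr)/2; print("bar z.225",L,Rr,m,np.linalg.norm(L-Rr),np.degrees(np.arctan2(*(L-Rr)[:2])))
z=.185
C=[atz("top",T(*p),z) for p in [(300,58),(731,152),(664,466),(220,370)]] # hingeL hingeR frontR frontL
for p in C: print(p)
print("lens",[np.linalg.norm(C[i]-C[(i+1)%4]) for i in range(4)])
print("yaw from edges",np.degrees(np.arctan2(*(-(C[1]-C[0])[:2]))),np.degrees(np.arctan2(*(-(C[2]-C[3])[:2]))))
print("ctr", sum(C)/4)
E
```

```text
cap [0.55560606 0.24823315 0.18568994] 0.001812172310579489 [0.55377644 0.24713607 0.19      ] [0.5549515  0.25279618 0.19      ]
capdia 0.034648042198873796
foot ctr [0.55481229 0.25024541 0.01      ] bigcap dia 0.05409483449461164
bar [0.49197243 0.09712753 0.22457527] 0.001582072770361447 [ 0.45928773 -0.03775669  0.2225803 ] 0.0027089208013588418 0.1388020991268857
bar z.225 [0.49051495 0.09759683 0.225     ] [ 0.45820577 -0.03780083  0.225     ] [0.47436036 0.029898   0.225     ] 0.13919916979091773 13.421180774115777
[0.67037718 0.1253164  0.185     ]
[ 0.60463812 -0.14401557  0.185     ]
[ 0.4091124  -0.09627465  0.185     ]
[0.47273018 0.17435664 0.185     ]
lens [np.float64(0.27723876984512025), np.float64(0.20126972614953004), np.float64(0.27800812417826276), np.float64(0.20364007467977785)]
yaw from edges 13.716665435483527 13.228449278485444
ctr [0.53921447 0.01484571 0.185     ]
```

The can meant is the middle one at top (186,190) and side (239,266). Its cap triangulates to z ≈ 0.186 and 34 mm wide, which fits the 190 mm can, and its foot stands next to the grinder's +y end. The cans at top (115,110) and (148,331) come out about 230 mm tall with wider caps, so I reject them. The crops confirm this. The bar measures 139 mm long at z ≈ 0.224, which also fits.

First I lift, turn the jaws to the grinder's axes and shut them.

Call:
{"method": "drive_tool", "body": {
  "steps": [
    [[0,0,-20],-7],
    [[0,0,-20],-7],
    [[0,0,-20],-7],
    [[0,0,-20],-7],
    [[0,0,-20],-7],
    [[0,0,-20],-7],
    [[0,0,-10],-7],
    [[0,0,-10],-7]
  ],
  "jaw": 0,
  "force": 40
}}

```text
time: 0.77
tool_pos: [0.2377, -0.6319, 0.3724]
tcp_rot: [2.459, 1.954, -0.001]
wrist_force: [-0.1, -0.5, -0.7]
width: -0.0
```

```bash
cat >> h.py <<'E'
CAP=np.array([.5548,.2492,.19]); BAR=np.array([.4748,.0298,.225]); HINGE=np.array([.6395,-.0095,.18])
def rel(P):
    s=bot.read_state(); M=R.from_rotvec(s["tcp_rot"]); return M.inv().apply(np.array(P)-s["tool_pos"])*1000
def st():
    s=bot.read_state(); M=R.from_rotvec(s["tcp_rot"]).as_matrix(); print("t%.2f"%s["time"],s["tool_pos"].round(4),"F",s["wrist_force"].round(2),"w%.3f"%s["width"],"q",s["q"].round(3)); print("tool y az %.2f  z"%np.degrees(np.arctan2(M[1,1],M[0,1])),M[:,2].round(4))
E
python3 -c "
from h import *
st(); print(rel(CAP+[0,0,.03]))"
```

```text
t0.77 [ 0.2377 -0.6319  0.3724] F [-0.1  -0.5  -0.66] w-0.000 q [-1.248  0.215  1.41  -0.     1.516 -1.02 ]
tool y az -13.04  z [ 3.e-04 -9.e-04 -1.e+00]
[930.04867048 110.07988859 151.7083607 ]
```

Call:
{"method": "drive_tool", "body": {
  "steps": [
    [[38,4.5,0],0],
    [[38,4.5,0],0],
    [[38,4.5,0],0],
    [[38,4.5,0],0],
    [[38,4.5,0],0],
    [[38,4.5,0],0],
    [[38,4.5,0],0],
    [[38,4.5,0],0]
  ]
}}

```text
time: 1.43
tool_pos: [0.3431, -0.3424, 0.3707]
tcp_rot: [-2.465, -1.946, -0.0]
wrist_force: [1.2, 0.1, 0.3]
width: 0.001
```

Call:
{"method": "drive_tool", "body": {
  "steps": [
    [[38,4.5,0],0],
    [[38,4.5,0],0],
    [[38,4.5,0],0],
    [[38,4.5,0],0],
    [[38,4.5,0],0],
    [[38,4.5,0],0],
    [[38,4.5,0],0],
    [[38,4.5,0],0]
  ]
}}

```text
time: 2.1
tool_pos: [0.4484, -0.0551, 0.371]
tcp_rot: [2.465, 1.947, -0.0]
wrist_force: [0.3, -0.2, -0.0]
width: 0.0
```

Call:
{"method": "drive_tool", "body": {
  "steps": [
    [[38,4.5,0],0],
    [[38,4.5,0],0],
    [[38,4.5,0],0],
    [[38,4.5,0],0],
    [[38,4.5,0],0],
    [[38,4.5,0],0],
    [[38,4.5,0],0],
    [[0,0,0],0]
  ]
}}

```text
time: 2.77
tool_pos: [0.5415, 0.2003, 0.3694]
tcp_rot: [-2.458, -1.951, -0.0]
wrist_force: [-0.1, -1.0, -0.4]
width: 0.001
```

```bash
python3 -c "
from h import *
st(); print(rel(CAP+[0,0,.03]))"
```

```text
t2.77 [0.5415 0.2003 0.3694] F [-0.14 -0.96 -0.43] w0.001 q [0.309 0.025 1.626 0.003 1.492 0.538]
tool y az -13.10  z [-0.0018  0.0027 -1.    ]
[ 50.30675685   2.22099709 149.51009805]
```

Call:
{"method": "drive_tool", "body": {
  "steps": [
    [[25,1,10],-0.3],
    [[25,1,30],0],
    [[0,0,35],0],
    [[0,0,35],0],
    [[0,0,25],0],
    [[0,0,14],0],
    [[0,0,0],0],
    [[0,0,0],0]
  ]
}}

```text
time: 3.43
tool_pos: [0.5538, 0.2424, 0.2221]
tcp_rot: [-2.46, -1.953, 0.002]
wrist_force: [-0.3, 0.3, 0.5]
width: -0.004
```

```bash
python3 -c "
from h import *
st(); print(rel(CAP+[0,0,0])); shot('side','s1',(190,150,350,310),3.7); shot('top','t1',(130,130,290,250),4)"
```

```text
t3.43 [0.5538 0.2424 0.2221] F [-0.27  0.26  0.54] w-0.004 q [ 0.371  0.139  1.77  -0.     1.234  0.6  ]
tool y az -13.10  z [-1.2e-03 -5.0e-04 -1.0e+00]
[ 6.913908   -0.57834067 32.06278963]
```

View pics/s1.png

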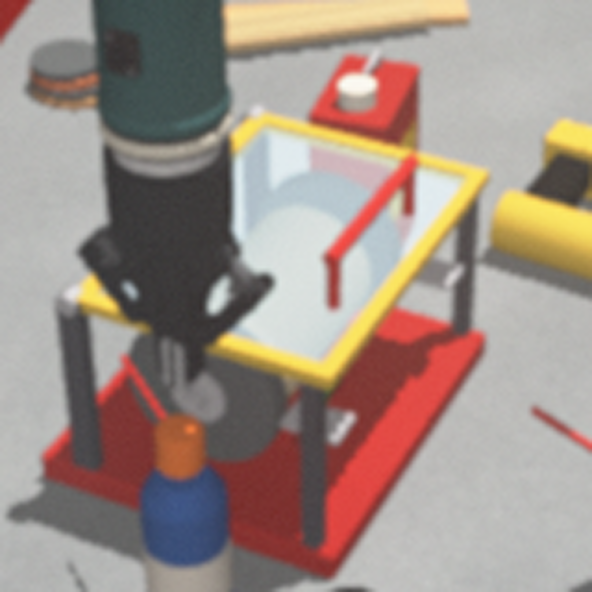

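View pics/t1.png

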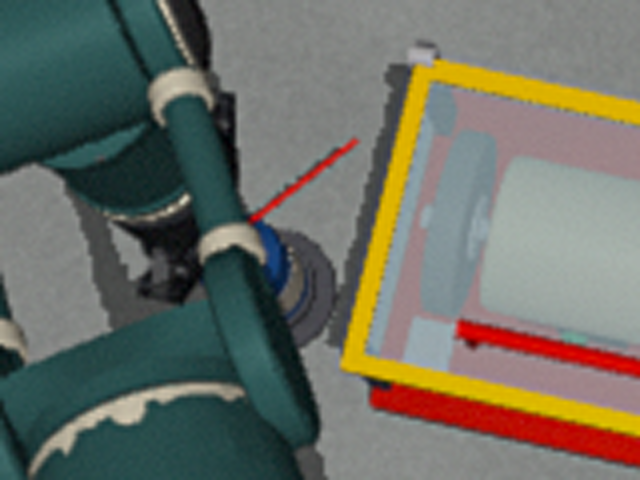

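```bash
python3 -c "
from h import *
s=bot.read_state()
for P in (s['tool_pos'],CAP,[.5538,.247,.19],[.555,.2515,.19]): print((proj('side',P)-[190,150])*3.7)
st()"
```

```text
[[180.15036707 375.24413433]]
[[181.17905499 423.83367936]]
[[183.6696885  421.82680346]]
[[179.8484607  426.12703074]]
t3.53 [0.5555 0.243  0.2249] F [1.06 0.69 0.07] w-0.001 q [ 0.371  0.137  1.767 -0.     1.234  0.6  ]
tool y az -13.10  z [ 0.0036  0.0014 -1.    ]
```

Call:
{"method": "drive_tool", "body": {
  "steps": [
    [[6,0,10],0],
    [[0,0,10],0],
    [[0,0,6],0],
    [[0,0,0],0],
    [[0,0,3],0],
    [[0,0,3],0],
    [[0,0,0],0],
    [[0,0,0],0]
  ]
}}

```text
time: 4.2
tool_pos: [0.5555, 0.2486, 0.1904]
tcp_rot: [2.46, 1.954, 0.0]
wrist_force: [-0.6, 0.3, -0.0]
width: -0.002
```

```bash
python3 -c "
from h import *
st(); print(rel(CAP))"
```

```text
t4.20 [0.5555 0.2486 0.1904] F [-0.61  0.32 -0.03] w-0.002 q [ 0.38   0.168  1.796 -0.     1.177  0.608]
tool y az -13.09  z [ 2.e-04  1.e-04 -1.e+00]
[ 0.42883168 -0.85132337  0.44202481]
```

Call:
{"method": "drive_tool", "body": {
  "steps": [
    [[0,0,3],0],
    [[0,0,0],0],
    [[0,0,0],0]
  ]
}}

```text
time: 4.45
tool_pos: [0.5558, 0.2487, 0.188]
tcp_rot: [2.46, 1.954, 0.002]
wrist_force: [0.3, -0.5, 3.2]
width: -0.004
```

Call:
{"method": "drive_tool", "body": {
  "steps": [
    [[0,0,3],0],
    [[0,0,0],0],
    [[0,0,0],0]
  ]
}}

```text
time: 4.7
tool_pos: [0.5559, 0.2487, 0.1849]
tcp_rot: [2.46, 1.954, 0.002]
wrist_force: [0.1, -1.3, 4.7]
width: -0.004
```

Call:
{"method": "drive_tool", "body": {
  "steps": [
    [[0,0,2],0],
    [[0,0,0],0],
    [[0,0,0],0]
  ]
}}

```text
time: 4.95
tool_pos: [0.5559, 0.2487, 0.1831]
tcp_rot: [2.46, 1.954, 0.002]
wrist_force: [-0.2, -0.4, 5.2]
width: -0.002
```

Call:
{"method": "drive_tool", "body": {
  "steps": [
    [[0,0,1.5],0],
    [[0,0,0],0],
    [[0,0,0],0]
  ]
}}

```text
time: 5.2
tool_pos: [0.5559, 0.2487, 0.182]
tcp_rot: [2.46, 1.954, 0.002]
wrist_force: [-0.9, -1.4, 8.0]
width: 0.002
```

Call:
{"method": "drive_tool", "body": {
  "steps": [
    [[0,0,1.5],0],
    [[0,0,0],0],
    [[0,0,0],0]
  ]
}}

```text
time: 5.45
tool_pos: [0.556, 0.2488, 0.182]
tcp_rot: [2.459, 1.954, 0.003]
wrist_force: [-4.1, -1.7, 12.8]
width: -0.001
```

The cap is on its stop: z stayed at 0.182 while the force rose from 8 to 12.8 N. Next I hold briefly, take a picture and release.

```bash
python3 -c "
from h import *
shot('side','s2',(190,150,350,310),3.7)"
```

Call:
{"method": "drive_tool", "body": {
  "steps": [
    [[0,0,0],0],
    [[0,0,-5],0],
    [[0,0,-10],0],
    [[0,0,-20],0],
    [[0,0,-30],0],
    [[0,0,-40],0],
    [[0,0,-35],0],
    [[0,0,0],0]
  ]
}}

```text
time: 6.17
tool_pos: [0.5586, 0.2499, 0.3285]
tcp_rot: [2.457, 1.952, 0.02]
wrist_force: [1.2, 0.9, 1.8]
width: 0.002
```

```bash
python3 -c "
from h import *
shot('side','s3',(190,150,350,310),3.7); st(); print(rel(BAR)); cv2.imwrite('pics/s23.png',cv2.resize(np.hstack([cv2.imread('pics/s2.png'),cv2.imread('pics/s3.png')]),None,fx=.67,fy=.67))"
```

```text
t6.22 [0.5576 0.2495 0.3249] F [ 0.15  0.36 -0.58] w-0.001 q [0.38  0.094 1.632 0.    1.406 0.608]
tool y az -13.08  z [ 0.0085  0.0034 -1.    ]
[-233.24883317  -31.68493129   98.47439638]
```

View pics/s23.png

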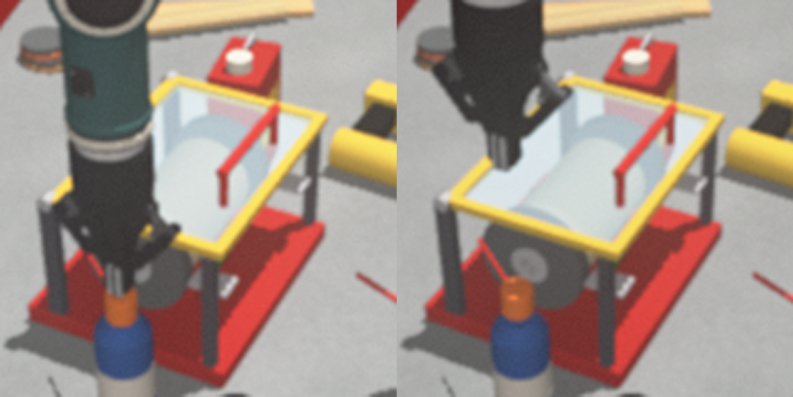

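The left view shows the cap pressed under the fingertips. The right view shows it back up at full height, at about (517,285). Next is the bar, with the jaws opening on the way.

Call:
{"method": "drive_tool", "body": {
  "steps": [
    [[-38,-5,0],0.3],
    [[-38,-5,0],0],
    [[-38,-5,0],0],
    [[-38,-5,0],0],
    [[-38,-5,0],0],
    [[-38,-4,0],0],
    [[-4,0,0],0],
    [[0,0,0],0]
  ],
  "jaw": 0.65
}}

```text
time: 6.88
tool_pos: [0.4724, 0.0278, 0.3179]
tcp_rot: [-2.468, -1.942, 0.003]
wrist_force: [0.2, 1.5, 0.4]
width: 0.649
```

```bash
python3 -c "
from h import *
st(); print(rel(BAR))"
```

```text
t6.88 [0.4724 0.0278 0.3179] F [0.21 1.48 0.41] w0.649 q [ 0.006 -0.168  1.898 -0.     1.414  0.244]
tool y az -13.61  z [-2.1e-03 -1.0e-04 -1.0e+00]
[ 2.57914193  2.06387852 92.93357877]
```

Call:
{"method": "drive_tool", "body": {
  "steps": [
    [[2,2,20],0],
    [[0,0,25],0],
    [[0,0,20],0],
    [[0,0,10],0],
    [[0,0,0],0],
    [[0,0,0],0]
  ]
}}

```text
time: 7.38
tool_pos: [0.4759, 0.0318, 0.2436]
tcp_rot: [-2.463, -1.948, 0.002]
wrist_force: [-0.1, 0.1, 0.8]
width: 0.651
```

```bash
python3 -c "
from h import *
st(); print(rel(BAR)); shot('side','s4',(190,130,350,280),4); shot('top','t4',(180,130,370,270),4)"
```

```text
t7.38 [0.4759 0.0318 0.2436] F [-0.14  0.14  0.81] w0.651 q [ 0.014 -0.124  1.995  0.     1.273  0.247]
tool y az -13.32  z [-1.9e-03  3.0e-04 -1.0e+00]
[-2.24100574 -0.57238706 18.65107319]
```

View pics/s4.png

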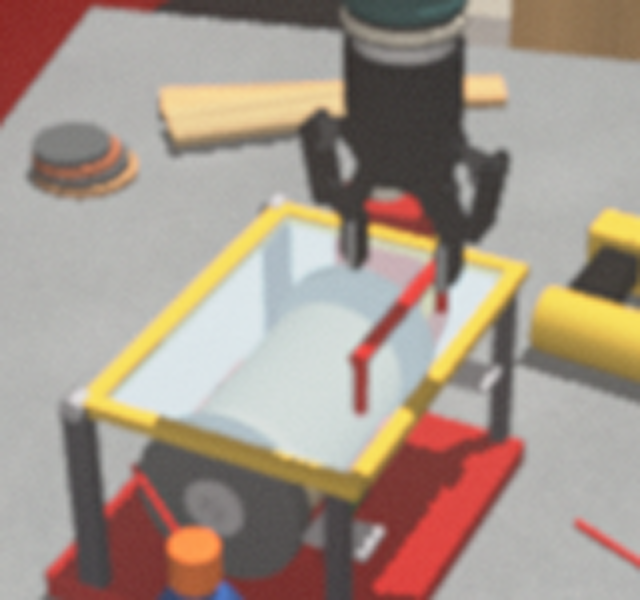

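The fingers stand either side of the bar, at about (352,255) and (445,275) in the crop. I lower them and grip.

Call:
{"method": "drive_tool", "body": {
  "steps": [
    [[0,0,15],0],
    [[0,0,14],0],
    [[0,0,8],0],
    [[0,0,0],0],
    [[0,0,0],0]
  ]
}}

```text
time: 7.9
tool_pos: [0.4764, 0.0311, 0.2079]
tcp_rot: [2.465, 1.947, 0.001]
wrist_force: [-0.1, -0.4, 0.3]
width: 0.651
```

Call:
{"method": "drive_tool", "body": {
  "steps": [
    [[0,0,0],0],
    [[0,0,0],0],
    [[0,0,0],0],
    [[0,0,0],0],
    [[0,0,0],0],
    [[0,0,0],0],
    [[0,0,0],0],
    [[0,0,0],0]
  ],
  "jaw": 0,
  "force": 35
}}

```text
time: 8.57
tool_pos: [0.4739, 0.0317, 0.2081]
tcp_rot: [-2.462, -1.945, 0.005]
wrist_force: [-8.3, 2.3, 6.9]
width: 0.126
```

```bash
python3 -c "
from h import *
st(); print(rel(BAR)); shot('side','s5',(190,130,350,280),4)"
```

```text
t8.57 [0.4739 0.0317 0.2081] F [-8.33  2.29  6.9 ] w0.126 q [ 1.300e-02 -1.010e-01  2.041e+00  1.000e-03  1.207e+00  2.470e-01]
tool y az -13.39  z [-0.0048  0.0013 -1.    ]
[ -1.61902957   1.24067401 -16.91895185]
```

View pics/s5.png

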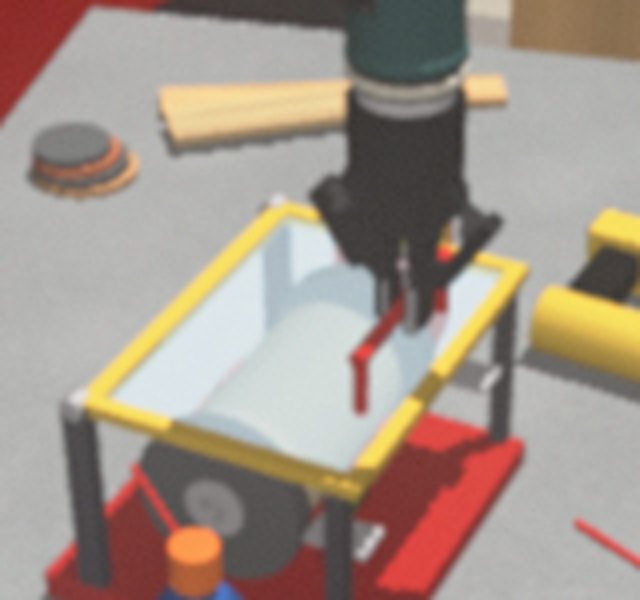

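```bash
python3 -c "
import numpy as np
t=np.radians(np.arange(0,46,3));x=-170*np.cos(t)+45*np.sin(t);z=170*np.sin(t)+45*np.cos(t)
print(np.c_[np.degrees(t)[1:],np.diff(x),np.diff(z),x[1:]+170,z[1:]-45].round(1))"
```

```text
[[  3.    2.6   8.8   2.6   8.8]
 [  6.    3.    8.7   5.6  17.5]
 [  9.    3.5   8.5   9.1  26. ]
 [ 12.    3.9   8.3  13.1  34.4]
 [ 15.    4.4   8.1  17.4  42.5]
 [ 18.    4.8   7.9  22.2  50.3]
 [ 21.    5.2   7.6  27.4  57.9]
 [ 24.    5.6   7.3  33.   65.3]
 [ 27.    6.    7.   39.   72.3]
 [ 30.    6.3   6.7  45.3  79. ]
 [ 33.    6.7   6.4  51.9  85.3]
 [ 36.    7.    6.   58.9  91.3]
 [ 39.    7.3   5.6  66.2  97. ]
 [ 42.    7.6   5.2  73.8 102.2]
 [ 45.    7.8   4.8  81.6 107. ]]
```

Call:
{"method": "drive_tool", "body": {
  "steps": [
    [[0,-2,0],0],
    [[0,0,0],0],
    [[0,0,0],0]
  ]
}}

```text
time: 8.87
tool_pos: [0.4739, 0.0317, 0.2081]
tcp_rot: [-2.465, -1.947, -0.0]
wrist_force: [-4.7, 0.5, 5.4]
width: 0.125
```

Call:
{"method": "drive_tool", "body": {
  "steps": [
    [[0,-2,0],0],
    [[0,0,-1],0],
    [[0,0,0],0]
  ]
}}

```text
time: 9.12
tool_pos: [0.4739, 0.0317, 0.2084]
tcp_rot: [2.463, 1.945, 0.005]
wrist_force: [6.1, -1.1, -4.7]
width: 0.127
```

Call:
{"method": "drive_tool", "body": {
  "steps": [
    [[0,2.6,-8.8],0],
    [[0,3,-8.7],0],
    [[0,3.5,-8.5],0],
    [[0,3.9,-8.3],0],
    [[0,0,0],0]
  ]
}}

```text
time: 9.53
tool_pos: [0.4864, 0.0287, 0.2434]
tcp_rot: [2.464, 1.946, 0.003]
wrist_force: [4.1, -0.5, -4.0]
width: 0.123
```

```bash
python3 -c "
from h import *
st(); shot('side','s6',(190,110,350,280),3.5)"
```

```text
t9.53 [0.4864 0.0287 0.2434] F [ 4.06 -0.48 -4.  ] w0.123 q [ 0.008 -0.106  1.979 -0.     1.266  0.242]
tool y az -13.40  z [ 2.5e-03 -3.0e-04 -1.0e+00]
```

View pics/s6.png

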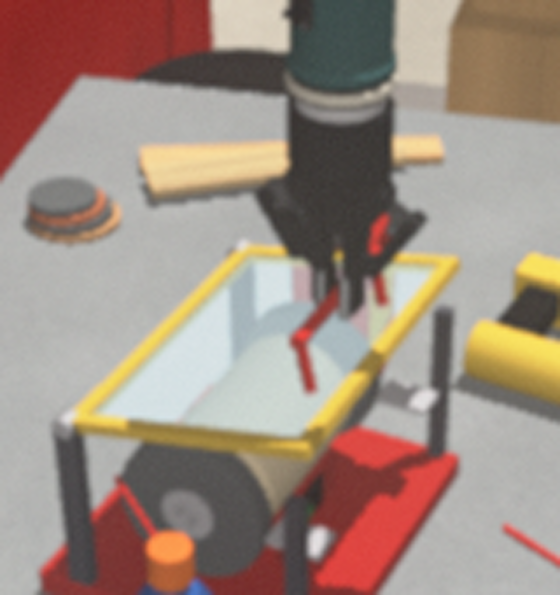

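The shield is lifting with the bar, about 12° so far, and the forces are small. I continue along the arc.

Call:
{"method": "drive_tool", "body": {
  "steps": [
    [[0,5,-8.1],0],
    [[0,5.2,-7.9],0],
    [[0,5.2,-7.6],0],
    [[0,5.6,-7.3],0],
    [[0,6,-7],0],
    [[0,6.3,-6.7],0],
    [[0,0,0],0]
  ]
}}

```text
time: 10.17
tool_pos: [0.5178, 0.0211, 0.2899]
tcp_rot: [2.465, 1.947, 0.0]
wrist_force: [-6.6, 1.2, 2.4]
width: 0.122
```

Call:
{"method": "drive_tool", "body": {
  "steps": [
    [[0,6.7,-6.4],0],
    [[0,7,-6],0],
    [[0,7.3,-5.6],0],
    [[0,7.6,-5.2],0],
    [[0,0,0],0],
    [[0,0,0],0]
  ]
}}

```text
time: 10.67
tool_pos: [0.5449, 0.0145, 0.3139]
tcp_rot: [-2.465, -1.947, -0.0]
wrist_force: [-8.7, 1.4, 8.1]
width: 0.122
```

```bash
python3 -c "
from h import *
st(); 
xg=np.array([.9728,-.2317]); s=bot.read_state()
b=s['tool_pos']; dx=(b[:2]-[.4739,.0317])@xg*1000-170; dz=(b[2]-.2083)*1000+45
print(dx,dz,np.hypot(dx,dz),165.17-np.degrees(np.arctan2(dz,dx)))"
```

```text
t10.67 [0.5449 0.0145 0.3139] F [-8.66  1.4   8.1 ] w0.122 q [-0.019 -0.024  1.774  0.     1.392  0.215]
tool y az -13.39  z [ 1.e-04  1.e-04 -1.e+00]
-96.95351793622773 150.56718734943868 179.08227870599424 42.39162556035667
```

```bash
cat >> h.py <<'E'
XG=np.array([.9728,-.2317,0]);YG=np.array([.2317,.9728,0]);ZG=np.array([0,0,1.])
def sp(th,x,y,z,H=None):
    H=HINGE if H is None else H
    t=np.radians(th);c,s=np.cos(t),np.sin(t);x,z=(x*c+z*s)/1e3,(-x*s+z*c)/1e3
    return H+x*XG+y/1e3*YG+z*ZG
def overlay(src,n,f,ths,box,k):
    im=cv2.imread(src);x0,y0,x1,y1=box;im=cv2.resize(im[y0:y1,x0:x1],None,fx=k,fy=k,interpolation=cv2.INTER_CUBIC)
    for th,col in ths:
        for pts,cl in (([(-205,-140,5),(-205,140,5),(0,140,5),(0,-140,5)],True),([(-170,-70,45),(-170,70,45)],False)):
            p=(proj(n,np.array([sp(th,*q) for q in pts]))-[x0,y0]+.5)*k-.5
            cv2.polylines(im,[p.round().astype(int)],cl,col,1,cv2.LINE_AA)
    cv2.imwrite(f"pics/{f}.png",im)
E
python3 -c "
from h import *
overlay('pics/s4_full.png','side','o0',[(0,(0,0,255))],(190,110,350,280),3.5)
shot('side','s7'); overlay('pics/s7_full.png','side','o1',[(42,(0,0,255)),(47,(255,0,255))],(190,110,350,280),3.5)
cv2.imwrite('pics/o.png',cv2.resize(np.hstack([cv2.imread('pics/o0.png'),cv2.imread('pics/o1.png')]),None,fx=.71,fy=.71))
shot('top','t7'); overlay('pics/t7_full.png','top','o2',[(42,(0,0,255)),(47,(255,0,255))],(180,100,370,270),3.5); st()"
```

```text
t10.77 [0.5445 0.0146 0.3136] F [-8.31  1.1   8.17] w0.118 q [-0.019 -0.025  1.775  0.     1.392  0.215]
tool y az -13.38  z [-4.e-04  2.e-04 -1.e+00]
```

View pics/o0.png

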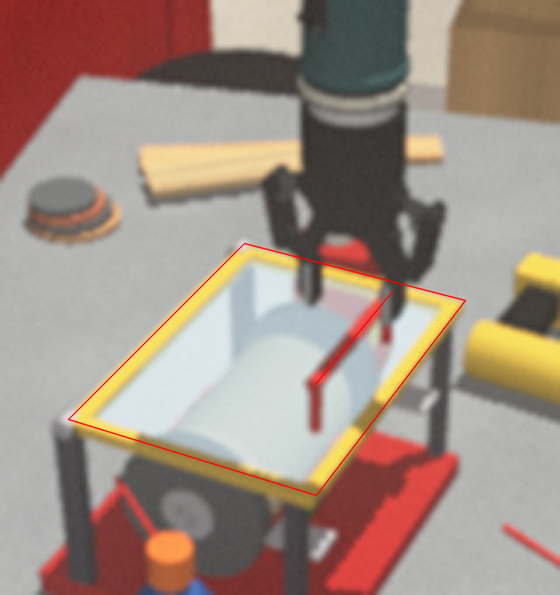

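View pics/o1.png

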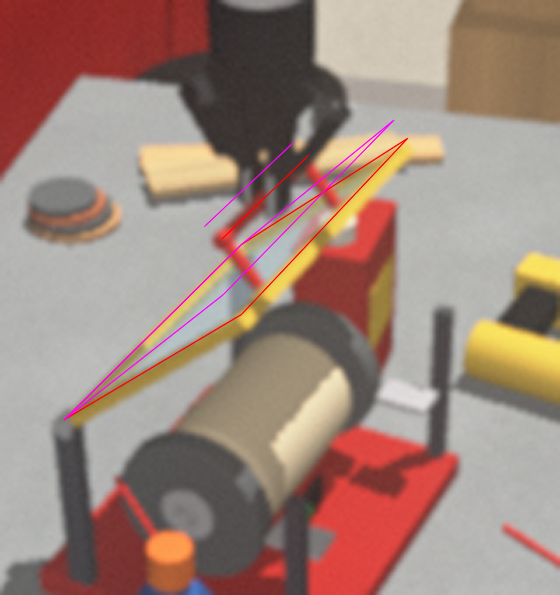

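View pics/o2.png

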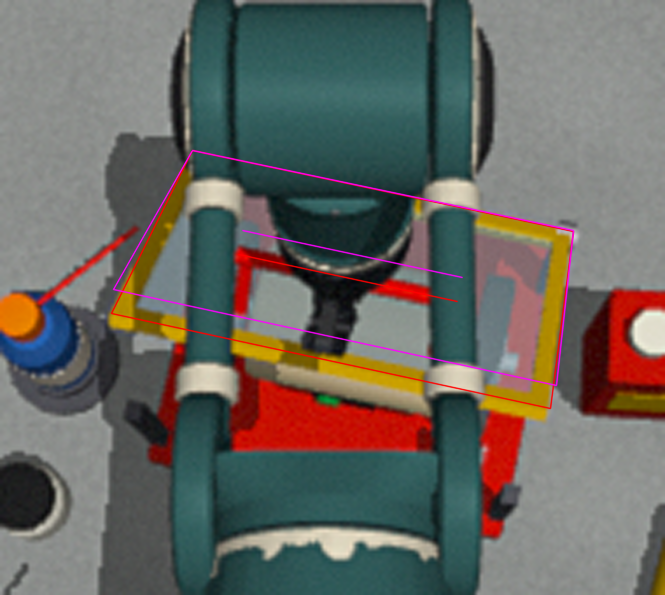

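```bash
python3 -c "
from h import *
def pr(p,n,b,k=3.5): return (proj(n,p)-b+.5)*k-.5
B=np.array([190,110]);T=np.array([180,100])
for th in (38,40,42,44):
    print(th,'side near',pr(sp(th,-170,70,45),'side',B).round(1),'far',pr(sp(th,-170,-70,45),'side',B).round(1),'top L',pr(sp(th,-170,70,45),'top',T).round(1),'top corner FR',pr(sp(th,-205,-140,-5),'top',T).round(1),'FL',pr(sp(th,-205,140,-5),'top',T).round(1),'side FL',pr(sp(th,-205,140,-5),'side',B).round(1),'side FR',pr(sp(th,-205,-140,-5),'side',B).round(1))
U=lambda p,b:((np.array(p)+.5)/3.5-.5+b)
P,e=tri(U((222,238),B),U((243,257),T)); d=P-HINGE; print(P,e,d@XG*1e3,d@YG*1e3,d[2]*1e3, 165.17-np.degrees(np.arctan2(d[2],d@XG)))
crop('pics/s7_full.png','z1',(235,130,320,210),8); crop('pics/t7_full.png','z2',(200,140,350,230),5)
"
```

```text
38 side near [[233.6 251.3]] far [[319.9 165.8]] top L [[235.4 271.4]] top corner FR [[541.9 436.4]] FL [[109.6 342.4]] side FL [[262. 343.]] side FR [[424.7 163.1]]
40 side near [[227.3 245.3]] far [[314.1 160.2]] top L [[236.7 262.6]] top corner FR [[544.1 428.4]] FL [[109.8 334.1]] side FL [[256.  334.4]] side FR [[419.9 155.6]]
42 side near [[220.8 239.5]] far [[308.1 154.8]] top L [[238.1 253.5]] top corner FR [[546.5 420.1]] FL [[110.1 325.5]] side FL [[249.8 325.8]] side FR [[414.8 148.2]]
44 side near [[214.2 233.8]] far [[302.  149.6]] top L [[239.5 244.3]] top corner FR [[548.9 411.5]] FL [[110.5 316.5]] side FL [[243.3 317.4]] side FR [[409.5 140.9]]
[0.56100977 0.07802883 0.32656249] 0.002015675441867401 -96.6357280159929 66.96185863307629 146.56248522512166 41.77120571242092
```

View pics/z1.png

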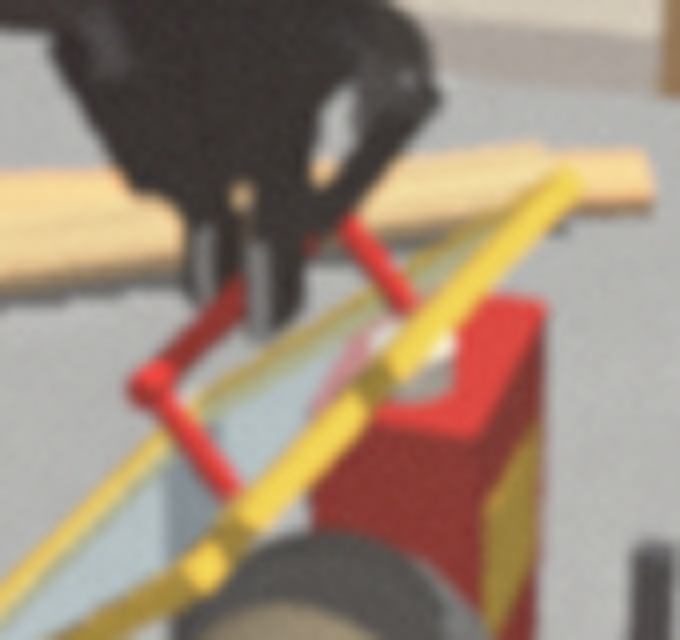

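View pics/z2.png

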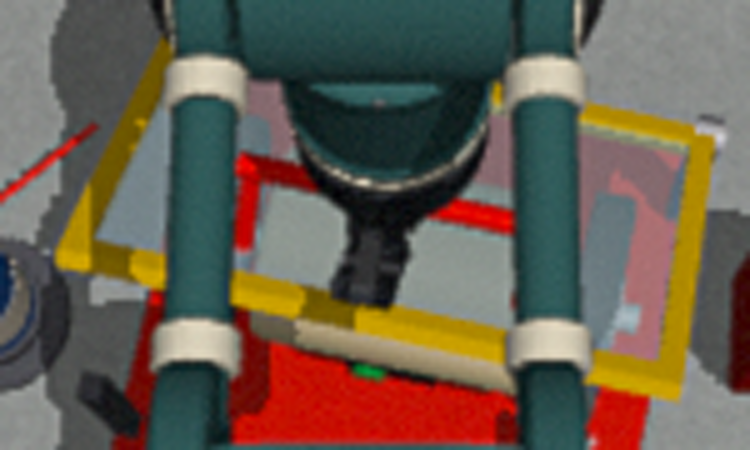

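The estimates from the pictures agree on 41.5 to 42.5°. I'll go 3° further and ease the inward radial preload.

Call:
{"method": "drive_tool", "body": {
  "steps": [
    [[0,3.4,-3.2],0],
    [[0,3.4,-3.1],0],
    [[0,0,0],0],
    [[0,0,0],0],
    [[0,0,0],0]
  ]
}}

```text
time: 11.18
tool_pos: [0.5517, 0.0129, 0.3186]
tcp_rot: [2.465, 1.947, 0.001]
wrist_force: [-6.6, 1.3, 6.7]
width: 0.122
```

```bash
python3 -c "
from h import *
st(); s=bot.read_state()
b=s['tool_pos']; dx=(b-[.4739,.0317,0])@XG*1000-170; dz=(b[2]-.2083)*1000+45
print(dx,dz,np.hypot(dx,dz),165.17-np.degrees(np.arctan2(dz,dx)))
shot('side','s8'); shot('top','t8'); crop('pics/s8_full.png','z3',(190,110,350,240),4.5); crop('pics/t8_full.png','z4',(200,120,350,230),5)
def pr(p,n,b,k): return (proj(n,p)-b+.5)*k-.5
B=np.array([190,110]);T=np.array([200,120])
for th in (41,43,45,47):
    print(th,*[(m+str(pr(sp(th,*q),n,B if n=='side' else T,4.5 if n=='side' else 5).round(0)[0])) for m,n,q in [('sbar+','side',(-170,70,45)),('sFL-','side',(-205,140,-5)),('sFR-','side',(-205,-140,-5)),('sFR+','side',(-205,-140,5)),('tbar+','top',(-170,70,45)),('tFR-','top',(-205,-140,-5)),('tFL-','top',(-205,140,-5))]])
"
```

```text
t11.18 [0.5517 0.0129 0.3186] F [-6.63  1.34  6.74] w0.122 q [-0.022 -0.013  1.754 -0.     1.4    0.212]
tool y az -13.39  z [ 6.e-04 -2.e-04 -1.e+00]
-90.00213766360442 155.25810939382177 179.45881231235853 45.069403488466264
41 sbar+[288. 312.] sFL-[325. 425.] sFR-[537. 195.] sFR+[527. 182.] tbar+[239. 269.] tFR-[679. 506.] tFL-[ 57. 371.]
43 sbar+[280. 304.] sFL-[317. 414.] sFR-[530. 186.] sFR+[520. 173.] tbar+[241. 256.] tFR-[683. 494.] tFL-[ 58. 359.]
45 sbar+[271. 297.] sFL-[309. 403.] sFR-[523. 177.] sFR+[513. 164.] tbar+[244. 243.] tFR-[686. 482.] tFL-[ 59. 346.]
47 sbar+[262. 290.] sFL-[300. 392.] sFR-[516. 168.] sFR+[505. 155.] tbar+[246. 229.] tFR-[690. 469.] tFL-[ 59. 332.]
```

View pics/z3.png

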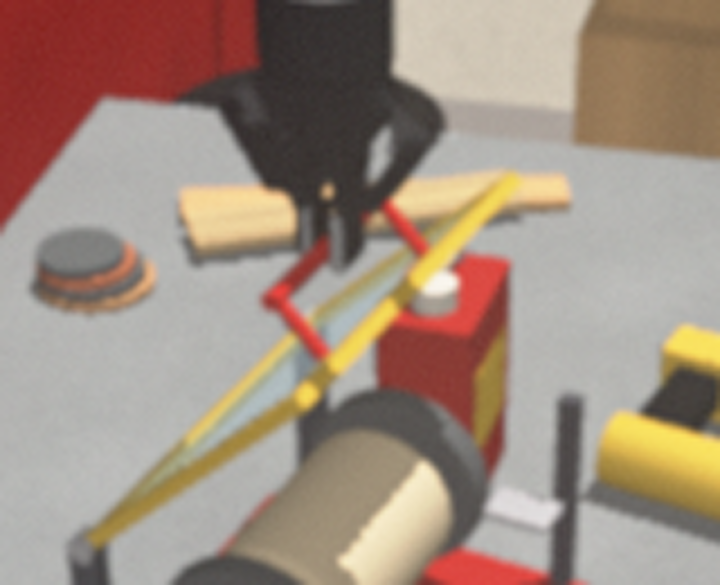

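View pics/z4.png

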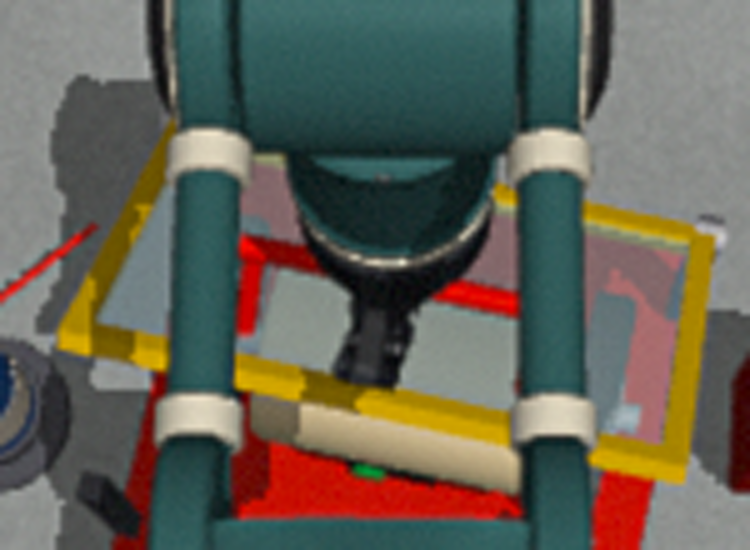

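The picture points give 44.5 to 45.0° and the arm's kinematics 45.1°. I hold for a moment to check that it stays steady and that the bystanders haven't moved.

Call:
{"method": "drive_tool", "body": {
  "steps": [
    [[0,0,0],0],
    [[0,0,0],0],
    [[0,0,0],0],
    [[0,0,0],0],
    [[0,0,0],0],
    [[0,0,0],0],
    [[0,0,0],0],
    [[0,0,0],0]
  ]
}}

```text
time: 11.95
tool_pos: [0.5516, 0.0129, 0.3185]
tcp_rot: [2.465, 1.947, 0.001]
wrist_force: [-5.9, 0.8, 6.1]
width: 0.118
```

```bash
python3 -c "
from h import *
st(); shot('side','s9')
a=cv2.imread('pics/side0.png').astype(int);b=cv2.imread('pics/s9_full.png').astype(int);c=cv2.imread('pics/s8_full.png').astype(int)
d=cv2.GaussianBlur(np.abs(a-b).max(2).astype(np.uint8),(5,5),0)
print('s8-s9 max',cv2.GaussianBlur(np.abs(c-b).max(2).astype(np.uint8),(5,5),0).max())
cv2.imwrite('pics/d.png',np.hstack([b.astype(np.uint8)[100:360,180:420],cv2.cvtColor(np.clip(d.astype(int)*3,0,255).astype(np.uint8),cv2.COLOR_GRAY2BGR)[100:360,180:420]]))"
```

```text
t11.95 [0.5516 0.0129 0.3185] F [-5.88  0.76  6.05] w0.118 q [-0.022 -0.013  1.755 -0.     1.4    0.212]
tool y az -13.38  z [ 6.e-04 -2.e-04 -1.e+00]
s8-s9 max 12
```

View pics/d.png

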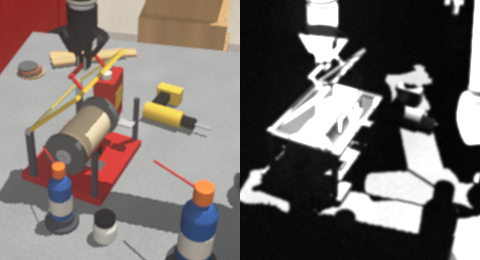

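The pose is steady, with no change between the last two pictures. The drill bit tip is still at about (389,232), and the jar and tin are where they were. The differences left are the arm, the shield and their shadows. I'm handing in.

```bash
python3 -c "
from workcell import bot
print(bot.finish_job())"
```

```text
the job is handed in; nothing more can be done
None
```

I pressed the 190 mm can's orange cap down to its stop with the shield shut, and it sprang back up. I then lifted the shield by its red bar to about 45° and handed the job in at about 12 s, still gripping it.

- **Cap:** the tool stopped at z = 0.182 m while the force rose from 8 to 12.8 N, so the cap was fully down. A picture after release showed it back up.
- **Shield angle:** points in both cameras put it at 44.5–45.0°, and the arm's own position at 45.1°. Nothing moved over the last 0.7 s before hand-in.
- **Disagreement:** the tool's distance from the hinge came out at 179 mm instead of 176 mm. About 8 N of sideways and upward load stayed on the wrist. The bar probably sits a few millimetres off in the fingers or my hinge estimate is slightly off. The angle from the pictures doesn't rely on the tool position.
- **Bystanders:** the drill, tin and jar look unmoved in the side view. Part of the drill showed up in the before/after comparison; I put that down to the arm's shadow, as its bit tip was in the same place.

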